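Spin-check the coupon carousel and stop it on its index

ROBOT

A 6-joint arm with a two-finger parallel gripper is mounted at the origin on the work surface. World frame = base frame: x ahead of the robot, y to its left, z up, the work surface at z = 0. Lengths are in m, angles in rad, forces in N, time in s.
With the tool pointing down it reaches from about 0.25 to 0.85 m from the base axis. Payload 12.5 kg.
Tool frame: the origin (TCP) lies at the very end of the fingers, on their centre line; the grasp point (between the pads) lies 19 mm behind it; x points along the fingers, y is the direction in which the jaws open and shut, and the axes are right-handed (so a half turn about x gives the same grasp; the last joint's range is limited). The gripper opens to 93 mm and grips with 3 to 60 N. Pads are 15 mm wide; open, the fingers measure 128 mm over their backs; the gripper's body (75 mm by 188 mm) begins 65 mm behind the grasp point.
Start: joints at [1.124, 0.351, 1.652, -0, 1.139, -0.085], TCP at [0.195, 0.514, 0.219] pointing down, gripper open.
Joint ranges: [-2.75, 2.75], [-0.79, 2.1], [0.01, 2.65], [-1.57, 4.71], [0.07, 3.14], [-2.87, 2.87]. Speed limits (rad/s): [2.22, 2.22, 2.79, 3.14, 3.14, 3.14].

INTERFACE

Orientations are given as a unit quaternion [w, x, y, z].
In Python, from workcell import * gives the robot as it stands.
- The arm moves only by the tool carry_out, never from a script. Its arguments are lists of equal length, an entry for each row: "delta_pos": the shift along the tool's x, y, z in m, a list of three; "twist": the turn, a rotation vector about the tool's x, y, z in rad, a list of three. A call has 1 to 8 rows; each row shifts and turns the commanded pose from where the row before left it, along the tool's axes as they then stand; what a row does not reach is not made up. A row lasts 1/8 s, in which the tool goes at most 62.5 mm and 10.7 degrees, less where a joint would pass 70% of its speed; a pose out of reach is approached as far as the arm can. A call is refused whole if a number of a shift passes 0.0625 or a number of a turn 0.188, either way. A call with a gripper value outside its range is refused whole. "fingers" is the closure, from -1 (fully open) to 1 (shut), set as the call begins (left out, the last holds). The fingers move at their own pace and stop on an object; "force" is the grip in N (left out, the last holds). Time passes only in rows, so rows that do not move let the fingers close. It gives the time, the measured TCP pose, the force and the opening at its end, in the units of the state.
- sense(): the state, without advancing time (a new reading comes with each control period).
- camera(name): name is "scene" or "top" or "wrist"; returns (picture, depth): 420x560x3 uint8, red, green, blue; 420x560 float32, m along the optical axis (not along the pixel's ray), 0 where there is no reading.
- calibration(name): a dict with "fx", "fy", "cx", "cy" (pixels), "R" (3x3) and "t" (3): a world point X has camera coordinates R X + t. Camera axes: x right, y down, z forward; pixel columns grow to the right and rows downward; lengths in m; the calibration is good to about 2 mm. A picture is of the moment at which its call begins: read the wrist's pose just before it. calibration takes no time and is no camera call; for the wrist camera it gives the pose at the moment of the call.
- finish_job(): hands the job in, once; it reports no verdict.
The state is a dict: "clock": time; "q": joint angles; "joint_vel": joint speeds; "joint_torque": joint torques, N m; "eef_pos": TCP position; "eef_rot": TCP orientation; "ft_force": force on the tool from outside, world axes, zero at the start; "moment": the same for the moment, N m; "opening": opening from 0.0 (shut) to 1.0 (fully open).
Only numpy, scipy, OpenCV 4.12 (cv2) and the standard library are available. Lean on these libraries where they do the work, as an engineer would, in place of code of your own. Each camera call takes 0.05 s, during which the arm holds its last target. There are 200 camera calls.

TASK

Check that the coupon carousel runs freely: push its stud with a fingertip to flick the wheel counter-clockwise (seen from above) and leave it to coast, untouched, until it has made at least one full turn from where it began. Then, while it is still turning and its tab is coming up to the gate on a later pass, brake it by pressing a fingertip on the wheel's flat top so that the first place it comes to a stand is with the tab between the two gate pins, then take the hand away and leave it at rest there. Pinch and lift nothing, do not shove the station, and leave the things around it alone.

Things in the scene. Friction and masses are not known exactly. Their poses are not given: they have to be found in the camera images.
- station: round grey base of the coupon carousel, 244 mm across, 5 kg, loose on a rubber foot; origin at the centre of its underside, z up. Its local -x points at the gate: two upright steel pins (8 mm thick, tops 52 mm above the table, 131 mm from the axis, clear gap 28 mm) on a tongue reaching 142 mm from the axis, on the robot's side of the wheel or to its left or right
- carousel (a joint): angle of the wheel (rad), counted on through every turn, growing counter-clockwise seen from above; 0, 2 pi, 4 pi.. have the tab in mid-gate. It starts at rest between -5.2 and -1.1. Very free bearing without stops: flicked to 4 rad/s it coasts about 3 turns in 15 s (time constant about 8 s, plus some 0.08 rad/s lost each second). The wheel weighs about 0.9 kg
- hub (a point): centre of the wheel's flat top, 42 mm above the table; a boss 36 mm across stands 6 mm above it. The wheel is a level aluminium disc, 210 mm across, 12 mm thick; the round coupons in its rim are flush. A fingertip pressed on the flat top with a few newtons stops it within a few hundredths of a second; a bare touch drags on it
- stud (a point): centre of the top end of the upright steel stud for flicking: 17 mm across, 26 mm tall, standing on the wheel 55 mm from the axis, exactly opposite the tab; this point is 68 mm above the table and turns with the wheel
- tab (a point): the wheel's index mark: one dark tab, 12 mm wide, that juts 15 mm out from the rim (a dark stripe 6 mm wide runs inwards from it); this point is on it, 112 mm from the axis, 42 mm above the table, and turns with the wheel
- gate (a point): where tab lies when the tab is exactly in the middle between the two gate pins: 112 mm from the axis, 42 mm above the table, fixed to the station
- torch: bystander, leave alone: black hand torch lying down, about 165 mm long, 52 mm across, pistol grip to one side; origin at the centre of its underside
- tweezers: bystander, leave alone: steel tweezers lying flat, 120 x 16 mm, 4 mm high; origin at the centre of its underside
- dropper: bystander, leave alone: small amber bottle, 36 mm across, 70 mm tall; origin at the centre of its underside
- dish: bystander, leave alone: low open glass dish, 80 mm across, 18 mm high; origin at the centre of its underside
- flange: bystander, leave alone: steel ring lying flat, 70 mm across, 14 mm high; origin at the centre of its underside
- coupon_case: bystander, leave alone: white closed case 90 x 60 x 25 mm; origin at the centre of its underside
- jar: bystander, leave alone: white jar with a cap, 54 mm across, 60 mm tall; origin at the centre of its underside

How it is judged:
On the way, in this order (a step that is already met when the one before it is completed fails the run):
1. the wheel spins counter-clockwise by itself, faster than 0.5 rad/s, with no finger on it (velocity of joint carousel above 0.5 rad/s and contact force between the fingers and carousel below 0.05 N), for 0.1 s.
2. after a full turn at least (joint above 5.2), still turning untouched as the tab nears the gate (value of joint carousel above 5.2 rad and velocity of joint carousel above 0.1 rad/s and contact force between the fingers and carousel below 0.05 N and horizontal distance between tab and gate below 0.1 m).
3. a finger brakes the wheel with the tab near the gate (value of joint carousel above 5.2 rad and contact force between the fingers and carousel above 0.2 N and horizontal distance between tab and gate below 0.09 m).
At the end, for the whole second after the job is handed in: the tab is within 12 mm of the middle of the gate, the wheel at rest (below 0.02 rad/s), the station within 20 mm of where it stood (horizontal distance between tab and gate below 0.012 m and value of joint carousel above 5.2 rad and velocity of joint carousel between -0.02 and 0.02 rad/s and distance of station from where it was at the start of the episode below 0.02 m); the robot touches nothing.
It fails at once if after the first turn a finger touched the wheel while the tab was more than 90 mm from the gate (some 47 degrees) (value of joint carousel above 5.2 rad and contact force between the fingers and carousel above 0.2 N and horizontal distance between tab and gate above 0.09 m).
It fails at once if after the first turn the wheel came to a stand (or was turned back) with the tab more than 20 mm from the middle of the gate (value of joint carousel above 5.2 rad and velocity of joint carousel below 0.01 rad/s and horizontal distance between tab and gate above 0.02 m).
It fails at once if the station was lifted, tipped or shoved more than 20 mm (height (world z) of station above 0.008 m or angle between station's own z axis and vertical above 0.06 rad or distance of station from where it was at the start of the episode above 0.02 m).
It fails at once if a bystander was moved more than 25 mm or lifted (distance of any of torch, tweezers, dropper, dish, flange, coupon_case, jar from where it was at the start of the episode above 0.025 m or height (world z) of any of torch, tweezers, dropper, dish, flange, coupon_case, jar above 0.015 m).
It also fails if it takes over 54 s, if anything falls off the work surface, if the arm or the gripper's body presses on something with over 40 N, if the wrist force passes 120 N, or if a joint passes its speed limit or range.

## Working session

There is one attempt and no reset: what is moved stays moved. The work goes in short steps, Python scripts to look and compute and a tool call to move; the robot and the scene stay as the last step left them, time stands still between calls to the robot, and variables do not carry over. Pictures are saved under pics/ and viewed, on a budget of 10 in all, crops included, one or two more only if the job needs it, and the job is handed in when it is done.

Besides the shell and the picture viewer there is one more tool, called after ">>>" in YAML: its name, and indented under it one key for each argument. carry_out: Moves the arm, as the interface text tells. Its arguments: {"type":"object","properties":{"delta_pos":{"type":"array"},"twist":{"type":"array"},"fingers":{"type":"number"},"force":{"type":"number"}},"required":["delta_pos","twist"]}

```bash
mkdir -p pics; ls; python3 - <<'E'
from workcell import *
import cv2
s=sense();print(s)
for n in("scene","top"):
    p,d=camera(n);cv2.imwrite(f"pics/{n}0.png",p[:,:,::-1]);c=calibration(n);print(n,c)
E
```

```text
pics
{'clock': 0.0, 'q': array([ 1.12438162e+00,  3.51211397e-01,  1.65245189e+00, -1.45858218e-05,
        1.13907632e+00, -8.46290407e-02]), 'joint_vel': array([-1.22236554e-03, -4.41084380e-04, -6.26331655e-04, -2.35317826e-04,
        1.58249716e-03, -3.88321671e-05]), 'joint_torque': array([-7.42696975e-04, -4.97302437e+01, -2.85269719e+01,  6.99039758e-02,
        2.54349655e-02, -2.62852507e-05]), 'eef_pos': array([0.19451164, 0.51407992, 0.21810446]), 'eef_rot': array([ 0.69546762,  0.12681943,  0.69567141, -0.12760449]), 'ft_force': array([-0.55314593,  0.41472773,  0.33231712]), 'moment': array([ 0.01895567, -0.03448748, -0.01378631]), 'opening': 0.9993803957012187}
scene {'fx': 413.2670028464214, 'fy': 413.2670028464214, 'cx': 287.5276921406156, 'cy': 204.65219144891003, 'R': array([[ 0.83160673,  0.55482008,  0.02459507],
       [ 0.33621164, -0.46770252, -0.81744485],
       [-0.44203164,  0.68806179, -0.57548153]]), 't': array([-0.48973794, -0.13916512,  1.41753252])}
top {'fx': 443.08529529809783, 'fy': 443.08529529809783, 'cx': 272.49065790541647, 'cy': 213.40638993472976, 'R': array([[ 0.02866821, -0.99943712, -0.01742328],
       [-0.98961485, -0.02592164, -0.14138786],
       [ 0.14085663,  0.02129567, -0.98980094]]), 't': array([-0.00281158,  0.58797212,  1.13896787])}
```

View pics/top0.png

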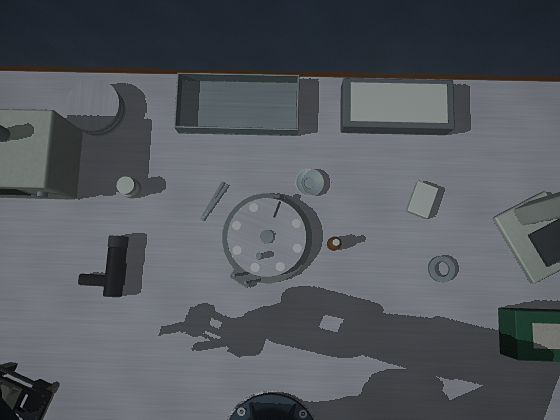

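View pics/scene0.png

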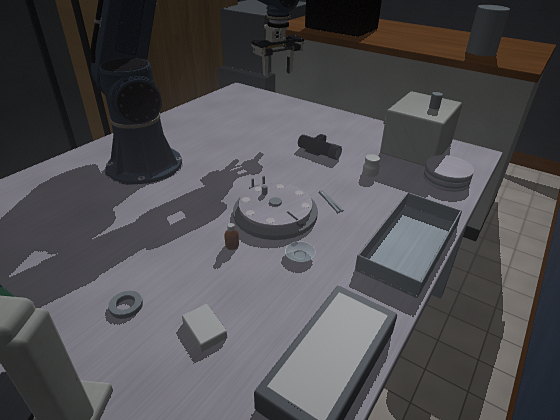

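The top view shows the wheel centred near (268,236), the stud near (264,255), the tab stripe near (278,208) and the gate near (243,281). The scene view confirms this: pins on the robot's side, dropper and dish close by. Next I measure by depth.

```bash
cat > h.py <<'E'
from workcell import *
import numpy as np, cv2
from scipy.optimize import least_squares
def cloud(n):
    p,d=camera(n);c=calibration(n);v,u=np.mgrid[:420,:560]
    X=np.stack([(u-c['cx'])/c['fx']*d,(v-c['cy'])/c['fy']*d,d],-1)
    W=(X-c['t'])@c['R'];W[d==0]=np.nan
    return p,W
def pix(n,X):
    c=calibration(n);Y=c['R']@np.array(X)+c['t'];return c['fx']*Y[0]/Y[2]+c['cx'],c['fy']*Y[1]/Y[2]+c['cy']
def ray(n,u,v,z):
    c=calibration(n);r=c['R'].T@np.array([(u-c['cx'])/c['fx'],(v-c['cy'])/c['fy'],1]);o=-c['R'].T@c['t']
    return o+r*(z-o[2])/r[2]
E
python3 - <<'E'
from h import *
p,W=cloud("top");np.save("W.npy",W);np.save("p.npy",p)
c0=ray("top",268,236,.042);print(c0)
r=np.hypot(W[...,0]-c0[0],W[...,1]-c0[1]);z=W[...,2]
print("table z",np.nanmedian(z[(r>.16)&(r<.25)]))
print("wheel z",np.nanmedian(z[(r>.03)&(r<.09)]))
m=(r<.12)&(z>.036)&(z<.047);P=W[m]
cs=cv2.convexHull(P[:,:2].astype(np.float32))[:,0]
f=least_squares(lambda q:np.hypot(cs[:,0]-q[0],cs[:,1]-q[1])-q[2],[c0[0],c0[1],.105],loss='soft_l1',f_scale=.001);print("wheel",f.x)
c=f.x[:2];r=np.hypot(W[...,0]-c[0],W[...,1]-c[1])
m=(r<.03)&(z>.045);print("boss",W[m].mean(0),m.sum())
m=(r<.08)&(r>.03)&(z>.058);print("stud",W[m].mean(0),m.sum(),W[m].max(0))
m=(r<.15)&(r>.115)&(z>.03);print("pins");print(np.round(np.c_[W[m],np.argwhere(m)],3))
g=p.mean(-1);m=(r<.118)&(r>.06)&(g<75)&(z>.036);print("dark");A=W[m]-[*c,0];print(np.round(np.c_[A,np.degrees(np.arctan2(A[:,1],A[:,0])),g[m]],3))
im=cv2.resize(p[180:300,200:350,::-1],None,fx=5,fy=5,interpolation=cv2.INTER_CUBIC);cv2.imwrite("pics/c.png",im)
E
```

```text
[0.52713047 0.0234614  0.042     ]
table z -0.0003104045038399115
wheel z 0.04163947144625927
wheel [0.52609591 0.02805155 0.10427134]
boss [0.52594624 0.02706406 0.04778577] 129
stud [0.47389715 0.04563387 0.06712329] 32 [0.48045936 0.05225485 0.07150234]
pins
[[ 6.39e-01 -5.00e-03  3.50e-02  1.95e+02  2.80e+02]
 [ 6.39e-01 -8.00e-03  4.00e-02  1.95e+02  2.81e+02]
 [ 6.39e-01 -1.10e-02  3.70e-02  1.95e+02  2.82e+02]
 [ 6.36e-01 -8.00e-03  4.10e-02  1.96e+02  2.81e+02]
 [ 6.36e-01 -1.10e-02  4.20e-02  1.96e+02  2.82e+02]
 [ 6.36e-01 -1.30e-02  4.00e-02  1.96e+02  2.83e+02]
 [ 6.37e-01 -1.60e-02  3.70e-02  1.96e+02  2.84e+02]
 [ 4.25e-01  1.14e-01  5.20e-02  2.74e+02  2.32e+02]
 [ 4.25e-01  1.11e-01  5.50e-02  2.74e+02  2.33e+02]
 [ 4.25e-01  1.08e-01  5.30e-02  2.74e+02  2.34e+02]
 [ 4.25e-01  1.07e-01  3.60e-02  2.74e+02  2.35e+02]
 [ 4.22e-01  1.13e-01  5.50e-02  2.75e+02  2.32e+02]
 [ 4.22e-01  1.11e-01  5.30e-02  2.75e+02  2.33e+02]
 [ 4.22e-01  1.09e-01  4.90e-02  2.75e+02  2.34e+02]
 [ 4.23e-01  1.06e-01  4.40e-02  2.75e+02  2.35e+02]
 [ 4.20e-01  1.10e-01  5.50e-02  2.76e+02  
[... 3654 characters left out ...]
0e+01  4.16670e+01]
 [ 6.50000e-02 -2.40000e-02  4.40000e-02 -2.01250e+01  4.33330e+01]
 [ 6.30000e-02 -1.90000e-02  4.30000e-02 -1.66080e+01  5.80000e+01]
 [ 6.30000e-02 -2.10000e-02  4.30000e-02 -1.88020e+01  4.16670e+01]
 [ 6.40000e-02 -2.40000e-02  3.80000e-02 -2.06460e+01  6.30000e+01]
 [ 6.00000e-02 -1.90000e-02  4.20000e-02 -1.73460e+01  6.13330e+01]
 [ 6.00000e-02 -2.10000e-02  4.30000e-02 -1.96540e+01  4.20000e+01]
 [ 5.80000e-02 -1.90000e-02  3.90000e-02 -1.80200e+01  4.06670e+01]
 [ 5.80000e-02 -2.20000e-02  4.20000e-02 -2.05160e+01  4.10000e+01]
 [-5.90000e-02  1.30000e-02  6.80000e-02  1.67046e+02  7.00000e+01]
 [-6.00000e-02  2.00000e-02  3.80000e-02  1.61565e+02  7.36670e+01]]
```

View pics/c.png

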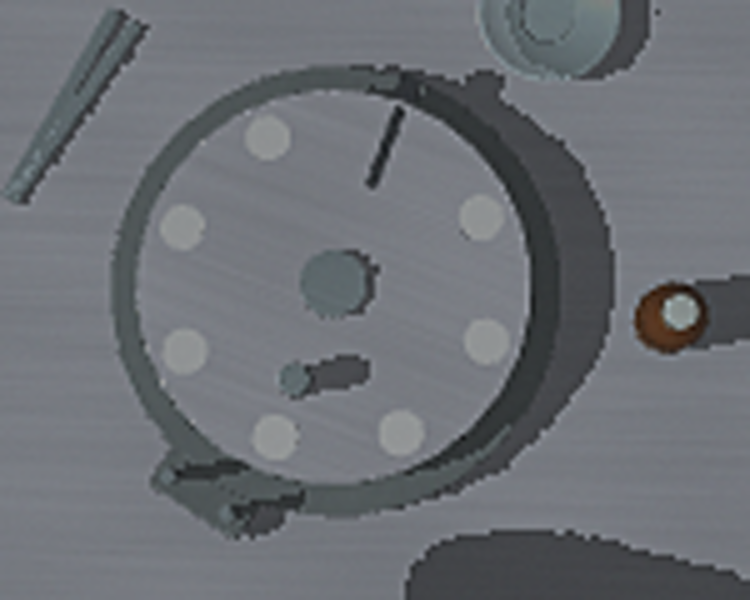

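The crop shows the stripe at crop (385,150), the stud at (295,380) and the pins at (170,472) and (235,515). In the world frame:

| Item | Position |
|---|---|
| Axis | (0.526, 0.0275) |
| Gate | 149.2° |
| Tab | -19.2° (joint about -2.94) |
| Stud | 160.8° |

Plan: push the stud along -y with shut fingers at z = 0.05, then brake at radius 83 mm, outside the stud's sweep.

```bash
cat >> h.py <<'E'
from scipy.spatial.transform import Rotation as Ro
C=np.array([.526,.0275]);GATE=149.2
def rot():
    s=sense();q=s['eef_rot'];return s,Ro.from_quat([*q[1:],q[0]])
def angles(n,save=None):
    t=sense()['clock'];p,W=cloud(n);d=W[...,:2]-C;r=np.hypot(d[...,0],d[...,1]);z=W[...,2];o=[n,round(t,3)]
    if save:cv2.imwrite(save,p[:,:,::-1])
    for name,m,off in(("tab",(r>.1095)&(r<.119)&(z>.034)&(z<.048),0),("stud",(r>.042)&(r<.068)&(z>.062)&(z<.073),180),
      ("stripe",(r>.064)&(r<.09)&(z>.036)&(z<.047)&(p.mean(-1)<52),0)):
        if m.sum()<3:continue
        a=d[m]/r[m][:,None];a=a.mean(0);R=np.hypot(*a)
        o.append((name,int(m.sum()),round((np.degrees(np.arctan2(a[1],a[0]))+off-GATE+180)%360-180,1),round(R,3)))
    return o   # angle relative to gate, deg
E
python3 - <<'E'
from h import *
s,R=rot();M=R.as_matrix();print(M.round(3))
print(angles("top"));print(angles("scene"))
ty=np.array([[0,1,0],[0,-1,0]])
tgt=np.array([.473,.0275+.046,.12])
for sg in(1,-1):
    T=np.column_stack([[0,0,-1],[sg,0,0],np.cross([0,0,-1],[sg,0,0])])
    print(sg,(R.inv()*Ro.from_matrix(T)).as_rotvec(),"z axis",T[:,2])
print("world",tgt-s['eef_pos'],"tool",M.T@(tgt-s['eef_pos']))
E
```

```text
[[-0.     0.354  0.935]
 [-0.001  0.935 -0.354]
 [-1.    -0.001 -0.   ]]
['top', 0.15, ('tab', 16, np.float64(-168.1), np.float64(0.999)), ('stud', 31, np.float64(-168.3), np.float64(0.997)), ('stripe', 13, np.float64(-167.9), np.float64(1.0))]
['scene', 0.2, ('tab', 18, np.float64(-175.5), np.float64(0.959)), ('stud', 22, np.float64(-164.8), np.float64(0.994)), ('stripe', 3, np.float64(-170.4), np.float64(1.0))]
1 [1.20897587e+00 4.34784262e-04 8.12000589e-04] z axis [ 0 -1  0]
-1 [-1.93261656e+00 -8.96607959e-04  4.80087127e-04] z axis [0 1 0]
world [ 0.27844977 -0.44067063 -0.09824259] tool [ 0.09847176 -0.31348942  0.41641827]
```

```bash
python3 - <<'E'
from h import *
s,R=rot();w=np.array([.278,-.44,-.03])*.9/8
for i in range(8):
    print((Ro.inv(R).apply(w)).round(3).tolist());R=R*Ro.from_rotvec([.151,0,0])
E
```

```text
[0.003, -0.035, 0.047]
[0.003, -0.028, 0.052]
[0.003, -0.02, 0.055]
[0.003, -0.011, 0.057]
[0.003, -0.002, 0.059]
[0.003, 0.006, 0.058]
[0.003, 0.015, 0.057]
[0.003, 0.023, 0.054]
```

>>> carry_out:
  delta_pos:
    - [0.003, -0.035, 0.047]
    - [0.003, -0.028, 0.052]
    - [0.003, -0.02, 0.055]
    - [0.003, -0.011, 0.057]
    - [0.003, -0.002, 0.059]
    - [0.003, 0.006, 0.058]
    - [0.003, 0.015, 0.057]
    - [0.003, 0.023, 0.054]
  twist:
    - [0.151, 0, 0]
    - [0.151, 0, 0]
    - [0.151, 0, 0]
    - [0.151, 0, 0]
    - [0.151, 0, 0]
    - [0.151, 0, 0]
    - [0.151, 0, 0]
    - [0.151, 0, 0]
  fingers: 1
  force: 10

```text
clock: 1.25
eef_pos: [0.4457, 0.1157, 0.1947]
eef_rot: [0.499, 0.501, 0.499, -0.501]
ft_force: [1.1, 0.7, -0.0]
opening: 0.192
```

```bash
python3 - <<'E'
from h import *
s,R=rot();M=R.as_matrix();print(s['clock'],s['eef_pos'],s['opening']);print(M.round(3))
for z in(.1,.05):print("tool",(M.T@(np.array([.473,.0275+.046,z])-s['eef_pos'])).round(4))
E
```

```text
1.25 [0.44570519 0.11566514 0.1947311 ] 0.1921347414635562
[[ 0.001  1.    -0.004]
 [ 0.    -0.004 -1.   ]
 [-1.     0.001 -0.   ]]
tool [0.0947 0.0274 0.0421]
tool [0.1447 0.0274 0.0421]
```

>>> carry_out:
  delta_pos:
    - [0.03, 0.014, 0.021]
    - [0.03, 0.0134, 0.021]
    - [0.035, 0, 0]
    - [0.03, 0, 0]
    - [0.02, 0, 0]
    - [0, 0, 0]
  twist:
    - [0, 0, 0]
    - [0, 0, 0]
    - [0, 0, 0]
    - [0, 0, 0]
    - [0, 0, 0]
    - [0, 0, 0]

```text
clock: 2.0
eef_pos: [0.4715, 0.0755, 0.0486]
eef_rot: [0.5, 0.499, 0.501, -0.5]
ft_force: [0.5, -0.9, 1.0]
opening: 0.005
```

```bash
python3 - <<'E'
from h import *
s,R=rot();print(s['clock'],s['eef_pos'],s['opening'],s['ft_force'])
p,W=cloud("scene");cv2.imwrite("pics/s1.png",cv2.resize(p[120:250,180:360,::-1],None,fx=4,fy=4))
print(angles("top","pics/t1.png"))
z=W[...,2];d=W[...,:2]-C;r=np.hypot(d[...,0],d[...,1]);m=(z>.055)&(z<.085)&(r<.1)
print(np.c_[d[m],z[m]][::3].round(3).tolist())
E
```

```text
2.0 [0.4714949  0.075452   0.04864658] 0.004685944590016164 [ 0.54263416 -0.89446309  1.02071701]
['top', 2.05, ('tab', 17, np.float64(-168.1), np.float64(1.0)), ('stripe', 14, np.float64(-167.9), np.float64(1.0))]
[[-0.072, 0.041, 0.084], [-0.064, 0.04, 0.084], [-0.055, 0.038, 0.085], [-0.066, 0.038, 0.077], [-0.054, 0.036, 0.083], [-0.045, 0.039, 0.084], [-0.04, 0.056, 0.078], [-0.06, 0.04, 0.075], [-0.047, 0.037, 0.081], [-0.037, 0.038, 0.084], [-0.038, 0.054, 0.076], [-0.058, 0.037, 0.074], [-0.048, 0.038, 0.077], [-0.039, 0.04, 0.079], [-0.064, 0.035, 0.069], [-0.057, 0.04, 0.069], [-0.043, 0.036, 0.076], [-0.038, 0.043, 0.075], [-0.065, 0.041, 0.063], [-0.051, 0.037, 0.069], [-0.04, 0.036, 0.074], [-0.038, 0.048, 0.069], [-0.058, 0.036, 0.064], [-0.049, 0.039, 0.066], [-0.037, 0.037, 0.071], [-0.064, 0.035, 0.059], [-0.055, 0.038, 0.061], [-0.043, 0.036, 0.066], [-0.04, 0.047, 0.061], [-0.055, 0.018, 0.068], [-0.047, 0.022, 0.068], [-0.048, 0.038, 0.06], [-0.038, 0.04, 0.062], [-0.052, 0.013, 0.068], [-0.046, 0.021, 0.066], [-0.048, 0.037, 0.057], [-0.052, 0.009, 0.067], [-0.045, 0.014, 0.067], [-0.043, 0.036, 0.055], [-0.047, 0.012, 0.063], [-0.043, 0.021, 0.06], [-0.045, 0.008, 0.063], [-0.042, 0.019, 0.058], [-0.046, 0.011, 0.057], [-0.04, 0.012, 0.056]]
```

View pics/s1.png

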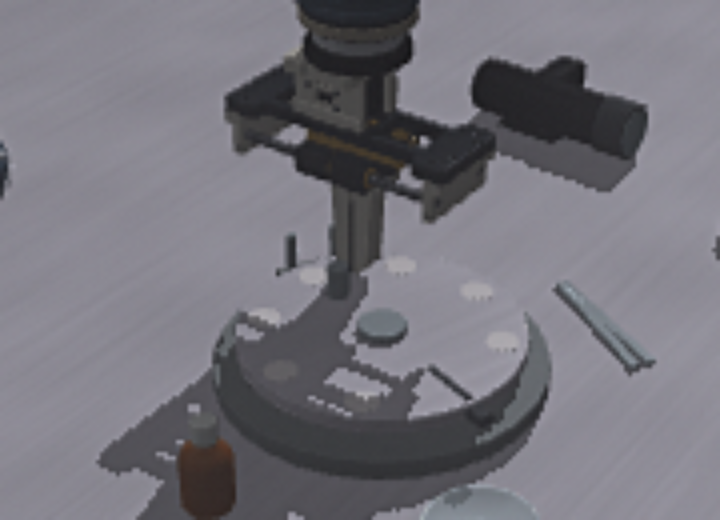

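The view shows the shut fingertip at (355,250) standing behind the stud at (338,280), clear of pins and boss, with a gap of about 11 mm. Now the flick.

>>> carry_out:
  delta_pos:
    - [0, 0, 0.009]
    - [0, 0, 0.014]
    - [0, 0, 0.018]
    - [0, 0, 0.008]
    - [0, 0, -0.005]
    - [-0.03, 0, 0]
    - [-0.03, 0, -0.01]
  twist:
    - [0, 0, 0]
    - [0, 0, 0]
    - [0, 0, 0]
    - [0, 0, 0]
    - [0, 0, 0]
    - [0, 0, 0]
    - [0, 0, 0]

```text
clock: 2.98
eef_pos: [0.4721, 0.042, 0.1103]
eef_rot: [0.5, 0.5, 0.5, -0.5]
ft_force: [0.5, 0.3, -0.6]
opening: 0.01
```

```bash
python3 - <<'E'
from h import *
print(sense()['eef_pos'])
for i in range(4):
    print(angles("top"));print(angles("scene"))
s,R=rot();M=R.as_matrix();print(s['clock'])
print("to hover",(M.T@(np.array([.526,.0275+.083,.075])-s['eef_pos'])).round(4))
E
```

```text
[0.472115   0.04195739 0.11033368]
['top', 2.975, ('stud', 16, np.float64(-52.3), np.float64(0.997))]
['scene', 3.025, ('tab', 13, np.float64(-68.8), np.float64(0.497)), ('stud', 25, np.float64(-41.2), np.float64(0.997)), ('stripe', 3, np.float64(-46.2), np.float64(1.0))]
['top', 3.075, ('stud', 19, np.float64(-35.9), np.float64(0.997))]
['scene', 3.125, ('tab', 14, np.float64(-168.8), np.float64(0.294)), ('stud', 27, np.float64(-27.8), np.float64(0.997)), ('stripe', 5, np.float64(-31.0), np.float64(0.601))]
['top', 3.175, ('stud', 30, np.float64(-19.7), np.float64(0.997))]
['scene', 3.225, ('tab', 12, np.float64(-48.1), np.float64(0.014)), ('stud', 27, np.float64(-13.4), np.float64(0.997)), ('stripe', 5, np.float64(-17.0), np.float64(0.201))]
['top', 3.275, ('stud', 36, np.float64(-5.5), np.float64(0.997))]
['scene', 3.325, ('tab', 11, np.float64(56.3), np.float64(0.242)), ('stud', 25, np.float64(0.1), np.float64(0.997)), ('stripe', 6, np.float64(4.9), np.float64(0.334))]
3.375
to hover [ 0.0336  0.0543 -0.069 ]
```

The flick gave about 2.5 rad/s. Next I move to hover over the rim outside the stud's sweep.

>>> carry_out:
  delta_pos:
    - [0.005, 0.027, -0.0345]
    - [0.01, 0.0273, -0.0345]
    - [0.02, 0, 0]
    - [0.02, 0, 0]
    - [0, 0, 0]
  twist:
    - [0, 0, 0]
    - [0, 0, 0]
    - [0, 0, 0]
    - [0, 0, 0]
    - [0, 0, 0]

```text
clock: 4.0
eef_pos: [0.5254, 0.1103, 0.0529]
eef_rot: [0.499, 0.499, 0.501, -0.501]
ft_force: [0.3, -0.2, 1.1]
opening: 0.001
```

```bash
python3 - <<'E'
from h import *
print(sense()['eef_pos'])
for i in range(2):
    print(angles("top"));print(angles("scene"))
s,R=rot();M=R.as_matrix();print(s['clock'],s['ft_force'])
print("to hover",(M.T@(np.array([.526,.0275+.083,.048])-s['eef_pos'])).round(4))
E
```

```text
[0.52538505 0.11031697 0.05290576]
['top', 4.0, ('tab', 17, np.float64(99.4), np.float64(1.0)), ('stripe', 18, np.float64(99.4), np.float64(1.0))]
['scene', 4.05, ('tab', 18, np.float64(113.9), np.float64(0.965)), ('stud', 22, np.float64(100.5), np.float64(0.996)), ('stripe', 6, np.float64(108.9), np.float64(1.0))]
['top', 4.1, ('tab', 16, np.float64(113.5), np.float64(1.0)), ('stripe', 20, np.float64(113.5), np.float64(1.0))]
['scene', 4.15, ('tab', 18, np.float64(128.5), np.float64(0.97)), ('stud', 23, np.float64(115.4), np.float64(0.997)), ('stripe', 8, np.float64(122.3), np.float64(1.0))]
4.2 [-0.22374768 -0.50200164 -0.03073465]
to hover [ 0.0073 -0.001  -0.    ]
```

>>> carry_out:
  delta_pos:
    - [0.004, 0, 0]
    - [0.003, 0, 0]
    - [0, 0, 0]
    - [0, 0, 0]
    - [0, 0, 0]
    - [0, 0, 0]
  twist:
    - [0, 0, 0]
    - [0, 0, 0]
    - [0, 0, 0]
    - [0, 0, 0]
    - [0, 0, 0]
    - [0, 0, 0]

```text
clock: 4.95
eef_pos: [0.5266, 0.1106, 0.0477]
eef_rot: [0.5, 0.5, 0.5, -0.5]
ft_force: [-0.5, 0.3, -0.5]
opening: 0.004
```

```bash
python3 - <<'E'
from h import *
from scipy.optimize import brentq
s=sense();print(s['eef_pos'],s['ft_force'])
D=[(3.175,-19.7),(3.275,-5.5),(4.0,99.4),(4.1,113.5)]
for i in range(3):
    o=angles("top");print(o)
    for k in o[2:]:
        if k[0] in("stripe","tab") and k[3]>.99: D.append((o[1],k[2]%360))
D=np.array(D,float);t0=4.;T=D[:,0]-t0
f=lambda q,t:q[0]+np.degrees((q[1]+.08*q[2])*q[2]*(1-np.exp(-t/q[2]))-.08*q[2]*t)
r=least_squares(lambda q:np.r_[f(q,T)-D[:,1],(q[2]-8)],[99,2.5,8]);q=r.x;print(q,r.fun.round(1))
for a in(313,345,360):
    te=brentq(lambda t:f(q,t)-a,0,6);print(a,te+t0,(f(q,te+.01)-a)/.01/57.3)
print(sense()['clock'],sense()['eef_pos'])
E
```

```text
[0.52659144 0.11055156 0.04767327] [-0.45472753  0.34499985 -0.46429755]
['top', 4.95, ('tab', 18, np.float64(-136.3), np.float64(1.0)), ('stud', 32, np.float64(-136.9), np.float64(0.997)), ('stripe', 14, np.float64(-136.1), np.float64(1.0))]
['top', 5.0, ('tab', 16, np.float64(-130.2), np.float64(1.0)), ('stud', 31, np.float64(-130.8), np.float64(0.997)), ('stripe', 15, np.float64(-129.9), np.float64(1.0))]
['top', 5.05, ('tab', 11, np.float64(-124.9), np.float64(1.0)), ('stud', 32, np.float64(-125.1), np.float64(0.997)), ('stripe', 14, np.float64(-124.0), np.float64(1.0))]
[100.47725061   2.41936018   9.21164958] [-1.1  0.2  1.1  0.7 -0.1 -0.3 -0.2 -0.5  0.5 -0.4  1.2]
313 5.7331022974814 1.8764885051190152
345 6.037411134940651 1.7915658298926305
360 6.1850784618768415 1.751356768726546
5.1 [0.52659059 0.11053529 0.0476555 ]
```

>>> carry_out:
  delta_pos:
    - [0, 0, 0]
    - [0, 0, 0]
    - [0, 0, 0]
    - [0, 0, 0]
    - [0, 0, 0]
  twist:
    - [0, 0, 0]
    - [0, 0, 0]
    - [0, 0, 0]
    - [0, 0, 0]
    - [0, 0, 0]

```text
clock: 5.72
eef_pos: [0.5266, 0.1106, 0.0477]
eef_rot: [0.5, 0.5, 0.5, -0.5]
ft_force: [0.1, -0.5, -0.2]
opening: 0.003
```

```bash
python3 - <<'E'
from h import *
for i in range(4): print(angles("top"))
s=sense();print(s['clock'],s['eef_pos'])
E
```

```text
['top', 5.725, ('stud', 31, np.float64(-46.4), np.float64(0.997))]
['top', 5.775, ('stud', 32, np.float64(-41.2), np.float64(0.997))]
['top', 5.825, ('stud', 32, np.float64(-35.1), np.float64(0.997))]
['top', 5.875, ('stud', 31, np.float64(-28.8), np.float64(0.997))]
5.925 [0.52657722 0.11056286 0.04766889]
```

>>> carry_out:
  delta_pos:
    - [0, 0, 0]
    - [0.008, 0, 0]
    - [0.0005, 0, 0]
    - [0, 0, 0]
  twist:
    - [0, 0, 0]
    - [0, 0, 0]
    - [0, 0, 0]
    - [0, 0, 0]

```text
clock: 6.42
eef_pos: [0.5299, 0.1108, 0.0421]
eef_rot: [0.502, 0.502, 0.498, -0.498]
ft_force: [-0.9, -1.5, 31.3]
opening: -0.001
```

```bash
python3 - <<'E'
from h import *
s=sense();print(s['clock'],s['eef_pos'],s['ft_force'])
for i in range(3): print(angles("top","pics/t9.png"))
print(angles("scene"))
E
```

```text
6.425 [0.5299448  0.11079474 0.04211356] [-0.87881711 -1.5376914  31.34581397]
['top', 6.425, ('stud', 31, np.float64(-3.3), np.float64(0.997))]
['top', 6.475, ('stud', 32, np.float64(-3.5), np.float64(0.997))]
['top', 6.525, ('stud', 31, np.float64(-3.7), np.float64(0.997))]
['scene', 6.575, ('tab', 10, np.float64(10.8), np.float64(0.447)), ('stud', 25, np.float64(-4.7), np.float64(0.997)), ('stripe', 6, np.float64(-20.5), np.float64(0.887))]
```

It stopped about 3° short of mid-gate, under 31 N. The finger is deflected about 3 mm in +x, so easing off slowly should carry the wheel back towards the middle.

>>> carry_out:
  delta_pos:
    - [-0.0006, 0, 0]
    - [-0.0006, 0, 0]
    - [-0.0005, 0, 0]
    - [-0.0003, 0, 0]
    - [0, 0, 0]
  twist:
    - [0, 0, 0]
    - [0, 0, 0]
    - [0, 0, 0]
    - [0, 0, 0]
    - [0, 0, 0]

```text
clock: 7.25
eef_pos: [0.5281, 0.1108, 0.0422]
eef_rot: [0.501, 0.501, 0.499, -0.499]
ft_force: [1.1, 0.9, 12.9]
opening: 0.005
```

```bash
python3 - <<'E'
from h import *
s=sense();print(s['clock'],s['eef_pos'],s['ft_force'])
for i in range(3): print(angles("top"))
p,W=cloud("scene");cv2.imwrite("pics/s9.png",cv2.resize(p[120:250,180:360,::-1],None,fx=4,fy=4))
E
```

```text
7.25 [0.52814043 0.11077419 0.04222714] [ 1.14029879  0.92084072 12.8747227 ]
['top', 7.25, ('stud', 31, np.float64(-2.4), np.float64(0.997))]
['top', 7.3, ('stud', 30, np.float64(-2.2), np.float64(0.997))]
['top', 7.35, ('stud', 33, np.float64(-2.0), np.float64(0.997))]
```

View pics/s9.png

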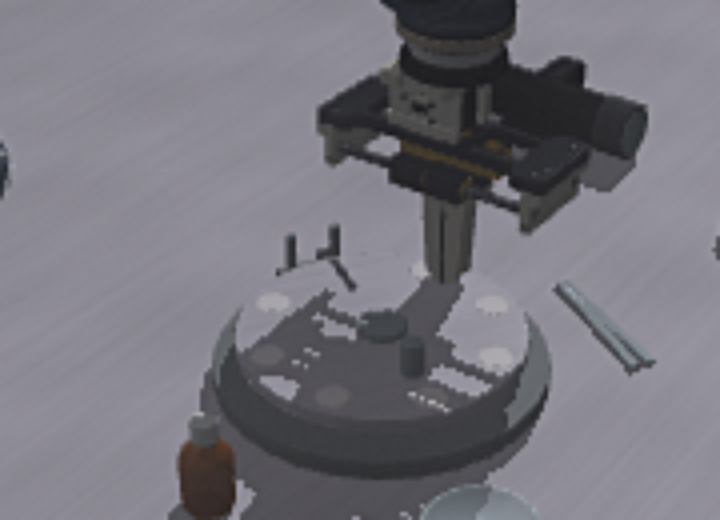

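The view shows the stripe at (340,272) pointing between the pins at (291,250) and (334,240). The wheel stands, with 13 N of press left. I'll ease off the rest gently.

>>> carry_out:
  delta_pos:
    - [-0.0004, 0, 0]
    - [-0.0004, 0, 0]
    - [0, 0, 0]
    - [-0.0003, 0, 0]
    - [0, 0, 0]
    - [-0.0002, 0, 0]
    - [0, 0, 0]
    - [0, 0, 0]
  twist:
    - [0, 0, 0]
    - [0, 0, 0]
    - [0, 0, 0]
    - [0, 0, 0]
    - [0, 0, 0]
    - [0, 0, 0]
    - [0, 0, 0]
    - [0, 0, 0]

```text
clock: 8.45
eef_pos: [0.5265, 0.1106, 0.0423]
eef_rot: [0.5, 0.5, 0.5, -0.5]
ft_force: [0.4, 1.2, 1.8]
opening: 0.004
```

```bash
python3 - <<'E'
from h import *
s=sense();print(s['clock'],s['eef_pos'],s['ft_force'])
for i in range(3): print(angles("top"))
E
```

```text
8.45 [0.52645867 0.11058141 0.04232163] [0.41111983 1.20597617 1.81575363]
['top', 8.45, ('stud', 32, np.float64(-0.8), np.float64(0.997))]
['top', 8.5, ('stud', 32, np.float64(-1.1), np.float64(0.997))]
['top', 8.55, ('stud', 32, np.float64(-0.7), np.float64(0.997))]
```

>>> carry_out:
  delta_pos:
    - [-0.001, 0, 0]
    - [-0.003, 0, 0]
    - [-0.02, 0, 0]
    - [-0.04, 0, 0]
    - [-0.05, 0, 0]
    - [-0.03, -0.02, -0.04]
    - [0, 0, -0.05]
    - [0, 0, 0]
  twist:
    - [0, 0, 0]
    - [0, 0, 0]
    - [0, 0, 0]
    - [0, 0, 0]
    - [0, 0, 0]
    - [0, 0, 0]
    - [0, 0, 0]
    - [0, 0, 0]

```text
clock: 9.6
eef_pos: [0.5062, 0.2028, 0.1869]
eef_rot: [0.501, 0.499, 0.501, -0.499]
ft_force: [0.4, -0.6, 0.5]
opening: 0.007
```

```bash
python3 - <<'E'
from h import *
s=sense();print(s['clock'],s['eef_pos'],s['ft_force'])
for i in range(8): o=angles("top","pics/t10.png");(i%2 or print(o))
p,W=cloud("top")
cv2.imwrite("pics/end.png",cv2.resize(p[150:310,150:380,::-1],None,fx=3,fy=3))
d=W[...,:2]-C;r=np.hypot(d[...,0],d[...,1]);m=(r<.03)&(W[...,2]>.045);print("boss",W[m].mean(0))
m=(r<.14)&(r>.122)&(W[...,2]>.045);a=d[m];print("gate",np.degrees(np.arctan2(a[:,1],a[:,0])).round(1))
E
```

```text
9.6 [0.50615874 0.20278147 0.18692232] [ 0.418863   -0.56352258  0.51078749]
['top', 9.6, ('tab', 18, np.float64(-0.9), np.float64(1.0)), ('stud', 34, np.float64(-0.8), np.float64(0.997)), ('stripe', 12, np.float64(-1.3), np.float64(1.0))]
['top', 9.7, ('tab', 17, np.float64(-0.9), np.float64(1.0)), ('stud', 32, np.float64(-0.5), np.float64(0.997)), ('stripe', 13, np.float64(-1.3), np.float64(1.0))]
['top', 9.8, ('tab', 17, np.float64(-0.9), np.float64(1.0)), ('stud', 32, np.float64(-1.1), np.float64(0.997)), ('stripe', 13, np.float64(-1.3), np.float64(1.0))]
['top', 9.9, ('tab', 18, np.float64(-1.0), np.float64(1.0)), ('stud', 32, np.float64(-0.6), np.float64(0.997)), ('stripe', 13, np.float64(-1.4), np.float64(1.0))]
boss [0.52667976 0.02757764 0.04787385]
gate [ 73.4  73.3  72.8 ... 156.4 157.4 158.5]
```

View pics/end.png

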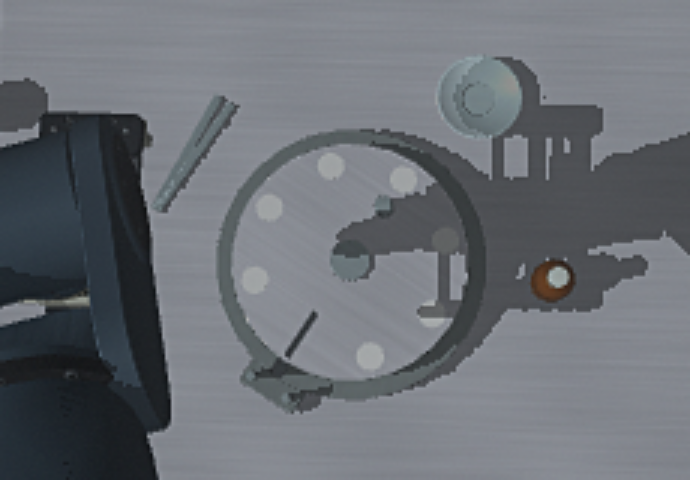

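The final view shows the tab's stripe (300,335) pointing into the gate (around (270,385)). The wheel is at rest, the hand is clear, and the dish, dropper and tweezers stand where they were.

```bash
python3 -c "
from workcell import *
print(finish_job())"
```

```text
the job is handed in; nothing more can be done
None
```

The job is handed in: the wheel is at rest with its tab between the gate pins, about 1° (roughly 2 mm) short of the middle. `finish_job()` gives no verdict, so this rests on my own measurements.

- **Flick and coast:** I pushed the stud with the shut fingertips, which set the wheel going counter-clockwise at about 2.5 rad/s. It coasted untouched for more than a full turn.
- **Braking:** On the next pass of the gate I pressed the fingertip on the flat top. The wheel stopped about 3° (6 mm) short of mid-gate. The press reached about 31 N, more than the few newtons intended.
- **Release:** I eased the pressure off slowly. The finger, deflected about 3 mm, sprang back and carried the wheel to within about 1° of the middle, then I took the hand away.
- **Last checks:** From the top camera, the tab, stud and stripe read -0.9°, about -0.8° and -1.3° from the gate, and stayed there over 0.3 s. The hub is within 1 mm of where it started, and the dish, dropper and tweezers look unmoved. The torch, jar, case and flange were not in the last view.
- **Disagreements:** The scene camera's angles were off by several degrees, so I relied on the top camera. My final re-measurement of the gate pins was spoiled by the arm in view, so the gate angle is the one measured at the start.

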